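# Swing the hold-down bar off the dry painting

## Task

The painting on the mounting board is dry: swing the wooden bar that is pinned to the board off the sheet by pushing its free end round the pin, until it rests against the square steel stop (not the round one on the other side). Leave the loose wooden strip where it lies, and the bar resting at the stop.

Things in the scene. Friction and masses are not known exactly. Their poses are not given: they have to be found in the camera images.
- mount_board: Fixed plywood board 390 x 470 mm, top 12 mm above the table. Origin: axis of the bar's brass pin, at table level (pin head: 22 mm wide, top 45 mm up); z up. It reaches 310 mm from the pin along -x (towards the robot), 80 mm along +x, 235 mm each way in y. A square and a round steel stop (round: 44 mm wide, 30 tall) stand on it as mirror images about its x axis; which is on which side varies.
- bar_end (a point): Point in the pinned dark wood bar: on its centre line, 240 mm from the pin axis, 25 mm before the free end, 27 mm above the table; x runs along the bar to the pin. Bar 30 mm wide, 26 thick, top 40 mm above the table, 2 mm over the board. Swings level, up to 45 degrees either side of the board's -x, there flat on a stop; starts within 21 degrees of the middle. 1 to 2 N moves it; stays where left.
- square_stop: Square steel block, 44 x 44 mm, 30 mm tall, fixed on the board (top 42 mm above the table). Origin: centre of its underside. Its sides are turned 45 degrees to the board, so the bar's side meets one of them flat; with the bar home, bar_end lies 37 mm level from the block's centre.
- loose_strip: Loose strip of the same dark wood, 140 x 30 x 26 mm, without a pin, lying on the board beyond the pin, to the left or right, out of the bar's way. Origin: centre of its underside; x along its length. Not to be moved.

How it is judged:
At the end, for the whole second after the job is handed in: The bar rests at the square stop: bar_end within 54 mm, measured level, of the stop's centre (37 mm when touching), and the loose strip is within 20 mm of where it lay (horizontal distance between bar_end and square_stop below 0.054 m and distance of loose_strip from where it was at the start of the episode below 0.02 m).
It also fails if it takes over 29 s, if anything falls off the work surface, if the arm or the gripper's body presses on something with over 40 N, if the wrist force passes 120 N, or if a joint passes its speed limit or range.

## Robot

A 6-joint arm with a two-finger parallel gripper is mounted at the origin on the work surface. World frame = base frame: x ahead of the robot, y to its left, z up, the work surface at z = 0. Lengths are in m, angles in rad, forces in N, time in s.
With the tool pointing down it reaches from about 0.4 to 0.825 m from the base axis. Payload 7 kg.
Tool frame: the origin (TCP) lies at the very end of the fingers, on their centre line; the grasp point (between the pads) lies 19 mm behind it; z points along the fingers, x is the direction in which the jaws open and shut, and the axes are right-handed (so a half turn about z gives the same grasp; the last joint's range is limited). The gripper opens to 88 mm and grips with 3 to 60 N. Pads are 19 mm wide; open, the fingers measure 130 mm over their backs; the gripper's body (78 mm by 193 mm) begins 47 mm behind the grasp point.
Start: joints at [-1.009, 0.359, 0.012, 0, -1.224, -0.288], TCP at [0.182, -0.65, 0.227] pointing down, gripper open.
Joint ranges: [-3.07, 3.07], [-1.43, 2.12], [-1.02, 1.25], [-3.03, 1.67], [-3.05, -0], [-3.03, 3.03]. Speed limits (rad/s): [2.39, 2.39, 3.01, 3.14, 3.14, 3.14].

## Interface

Orientations are given as [roll, pitch, yaw] about the fixed x, y, z axes, in that order (R = Rz(yaw) Ry(pitch) Rx(roll)).
In Python, from station import telemetry, grab_frame, arm, regions_of, pinpoint gives the robot as it stands. The module is installed in compiled form; this text tells all that it offers.
- The arm moves only by the shell command python3 -m inch 'ROWS' [FORCE]. ROWS is text: rows parted by semicolons, each of 7 numbers parted by spaces: the opening, from 0 (shut) to 1 (fully open), then the shift along the world's x, y, z in cm, then the turn, a rotation vector about the world's x, y, z in degrees. A call has 1 to 12 rows; each row is the pose to reach, as a shift and turn from the pose measured when the call began; what a row does not reach only later rows make up. A row lasts 1/8 s, in which the tool goes at most 62.5 mm and 10.7 degrees, less where a joint would pass 70% of its speed; a pose out of reach is approached as far as the arm can. A call with a gripper value outside its range is refused whole. The fingers move at their own pace and stop on an object; FORCE is the grip in N (left out, the last holds). Time passes only in rows, so rows that repeat a pose let the fingers close. It gives the time, the measured TCP pose, the force and the opening at its end, in the units of the state.
- telemetry.get_state(): the state, without advancing time (a new reading comes with each control period).
- grab_frame(name): name is "scene" or "top"; returns a dict with "pixels" (400x640x3 uint8, red, green, blue), "fx", "fy", "cx", "cy" (pixels), "dist_coeffs" ([k1, k2, p1, p2, k3] as OpenCV has them; the pictures are not rectified), "R" (3x3) and "t" (3): a world point X has camera coordinates R X + t. Camera axes: x right, y down, z forward; pixel columns grow to the right and rows downward; lengths in m; the calibration is good to about 2 mm. A picture is of the moment at which its call begins. There is no depth.
- arm.job_done(): hands the job in, once; it reports no verdict.
Trained networks look in the newest picture that a camera, given by its name, has taken for a name from the list of things; names that differ only in an ending like _2 or _b are one class to them, and where a whole thing is asked for, a point or a joint stands for the part that bears it (a point fixed in the world has none). Each returns a list of dicts, best first, with "p" (0 to 1); they miss things now and then, are a little off and sometimes report something else, mostly with a low value. They report only what shows in the picture. A call takes as long as a camera call.
- regions_of(camera, name): "pixels" (400x640 bool, what is visible of it) and "bbox" ([left, top, right, bottom] in pixels, round what is visible of it).
- pinpoint(camera, name): "location" ([column, row] in pixels: a listed point, or the origin of a listed thing).
The state is a dict: "t": time; "q": joint angles; "qd": joint speeds; "joint_efforts": joint torques, N m; "eef_pos": TCP position; "ee_rot": TCP orientation; "force": force on the tool from outside, world axes, zero at the start; "moment": the same for the moment, N m; "width": finger opening in m.
Only numpy, scipy, OpenCV 4.12 (cv2) and the standard library are available. Lean on these libraries where they do the work, as an engineer would, in place of code of your own. Each camera call takes 0.05 s, during which the arm holds its last target. There are 200 camera calls.

## Working session

There is one attempt and no reset: what is moved stays moved. The work goes in short steps, Python scripts to look and compute and a shell command to move; the robot and the scene stay as the last step left them, time stands still between calls to the robot, and variables do not carry over. Pictures are saved under pics/ and viewed, about 8 in all and at most 12, crops included, and the job is handed in when it is done.

```bash
mkdir -p pics
cat > h.py <<'E'
import numpy as np, cv2
from station import telemetry, grab_frame, arm, regions_of, pinpoint
def ray(f,px,z):
    K=np.array([[f["fx"],0,f["cx"]],[0,f["fy"],f["cy"]],[0,0,1]],float)
    u=cv2.undistortPoints(np.array([[px]],float),K,np.array(f["dist_coeffs"],float))[0,0]
    R=np.array(f["R"]);t=np.array(f["t"]);d=R.T@np.array([u[0],u[1],1]);c=-R.T@t
    return c+d*(z-c[2])/d[2]
Z=dict(mount_board=0,bar_end=.027,square_stop=.012,loose_strip=.012)
def look(names=Z,cams=("top","scene"),save=None):
    for cam in cams:
        f=grab_frame(cam)
        if save: cv2.imwrite(f"pics/{save}_{cam}.png",f["pixels"][:,:,::-1])
        for n in names:
            for r in pinpoint(cam,n)[:3]:
                print(cam,n,round(r["p"],2),np.round(r["location"]),np.round(ray(f,r["location"],Z[n]),3))
E
python3 - <<'E'
from h import *
look(save="a")
s=telemetry.get_state();print(s["t"],s["eef_pos"],s["ee_rot"],s["width"])
import numpy as np
a=cv2.imread("pics/a_top.png");b=cv2.imread("pics/a_scene.png")
cv2.imwrite("pics/a.png",cv2.resize(np.vstack([a,b]),(480,600)))
E
```

```text
top mount_board 0.85 [340. 180.] [ 0.685 -0.049  0.   ]
top bar_end 0.78 [417. 251.] [ 0.524 -0.214  0.027]
top square_stop 0.88 [441. 198.] [ 0.643 -0.278  0.012]
top loose_strip 0.86 [275. 189.] [0.659 0.096 0.012]
scene mount_board 0.93 [280. 248.] [ 0.691 -0.05   0.   ]
scene bar_end 0.92 [220. 178.] [ 0.51  -0.221  0.027]
scene square_stop 0.7 [175. 222.] [ 0.646 -0.291  0.012]
scene loose_strip 0.88 [347. 236.] [0.658 0.089 0.012]
0.5 [ 0.18249759 -0.64978323  0.22650749] [ 3.14157379e+00 -1.13830526e-04  1.84463054e+00] 0.08827133146699395
```

View pics/a_top.png

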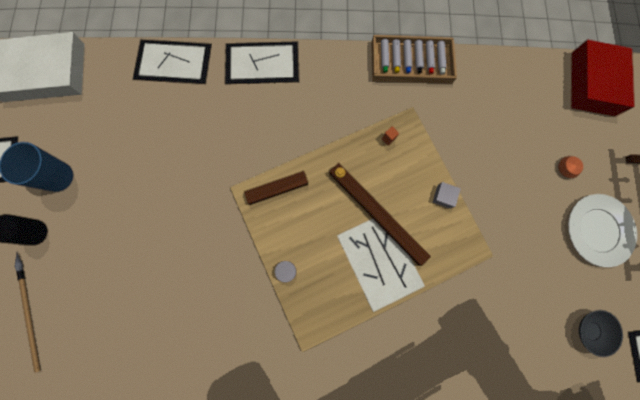

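The top view shows the pin at (340,173), the bar running to its free end at (425,258), the square stop at (447,195), the round stop at (285,272) and the strip at (277,187). The measured pin-to-bar_end distance is 0.240 m and pin-to-stop 0.238 m (0.243 expected). The bar has to swing about 26° counter-clockwise, with bar_end ending near (0.609, -0.277). I'll approach from the painting side, at about (0.478, -0.178).

```bash
python3 -m inch '0 3 5 0 0 0 5; 0 6 10 0 0 0 10; 0 9 15 0 0 0 15; 0 12 20 0 0 0 20; 0 15 25 0 0 0 25; 0 18 30 0 0 0 30; 0 21 34.5 0 0 0 33; 0 24 39 -2 0 0 33; 0 27 43.5 -5 0 0 33; 0 29.5 47 -9 0 0 33; 0 29.5 47 -12 0 0 33; 0 29.5 47 -12 0 0 33' 20
python3 - <<'E'
from h import *
look(["bar_end","square_stop","mount_board"],save="b")
E
```

```text
t: 2.0
eef_pos: [0.476, -0.1793, 0.1047]
ee_rot: [-3.139, -0.004, 2.421]
force: [-0.5, 0.8, 0.5]
width: 0.0001
top mount_board 0.69 [440. 198.] [ 0.647 -0.28   0.   ]
scene bar_end 0.77 [221. 180.] [ 0.516 -0.217  0.027]
scene bar_end 0.44 [345. 240.] [0.682 0.085 0.027]
scene mount_board 0.61 [282. 247.] [ 0.688 -0.045  0.   ]
```

View pics/b_scene.png

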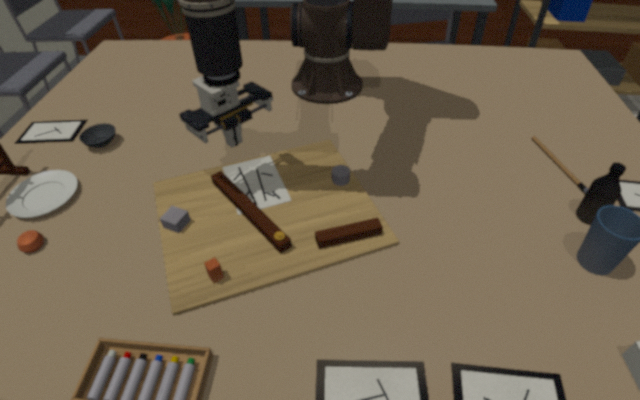

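The picture shows the closed fingers at (232,140), on the painting side of the bar and clear of it. The bar's free end is at (218,178), which agrees with the measurement. Next I go down and push most of the arc.

```bash
python3 -m inch '0 0 0 -4 0 0 0; 0 0 0 -8 0 0 0; 0 0 0 -8.2 0 0 0; 0 0.8 -0.7 -8.2 0 0 0; 0 1.6 -1.3 -8.2 0 0 0; 0 2.8 -2.6 -8.2 0 0 4; 0 4 -4 -8.2 0 0 8; 0 5.4 -5.5 -8.2 0 0 12; 0 6.6 -6.4 -8.2 0 0 15; 0 7.8 -7.3 -8.2 0 0 18; 0 7.8 -7.3 -8.2 0 0 18'
python3 - <<'E'
from h import *
look(["bar_end","square_stop"],save="c")
E
```

```text
t: 3.78
eef_pos: [0.5574, -0.2542, 0.0266]
ee_rot: [3.14, 0.004, 2.733]
force: [-0.6, 0.1, 0.9]
width: 0.0008
scene bar_end 0.72 [192. 199.] [ 0.586 -0.267  0.027]
scene square_stop 0.96 [179. 226.] [ 0.657 -0.28   0.012]
```

View pics/c_scene.png

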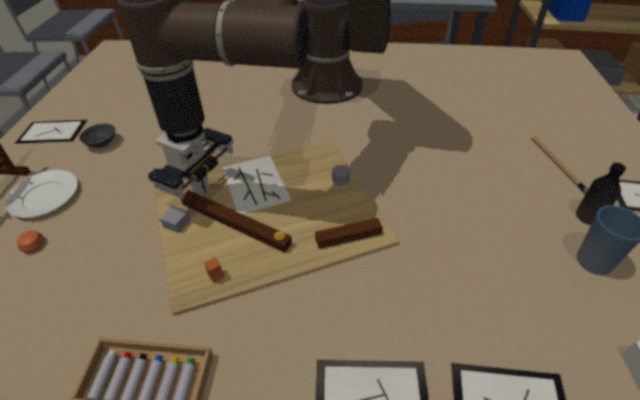

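The bar has followed the fingers: its end is at about (192,199), with a small gap left to the stop at (175,218). I'll continue slowly to contact.

```bash
python3 -m inch '0 0.5 -0.3 0 0 0 0; 0 1 -0.6 0 0 0 2; 0 1.4 -0.8 0 0 0 3; 0 1.7 -0.9 0 0 0 3; 0 1.7 -0.9 0 0 0 3'
python3 -m inch '0 0.2 -0.1 0 0 0 0; 0 0.4 -0.15 0 0 0 0; 0 0.4 -0.15 0 0 0 0'
python3 - <<'E'
from h import *
look(["bar_end","square_stop"])
E
```

```text
t: 4.7
eef_pos: [0.573, -0.262, 0.0258]
ee_rot: [3.14, 0.002, 2.786]
force: [0.1, -1.1, -0.3]
width: 0.0002
t: 5.08
eef_pos: [0.5772, -0.2636, 0.0258]
ee_rot: [3.14, 0.002, 2.786]
force: [0.0, -1.2, 0.3]
width: 0.0001
scene bar_end 0.66 [186. 205.] [ 0.604 -0.275  0.027]
scene bar_end 0.46 [346. 237.] [0.675 0.087 0.027]
scene square_stop 0.78 [175. 222.] [ 0.646 -0.292  0.012]
```

```bash
python3 -m inch '0 0.2 -0.1 0 0 0 0; 0 0.4 -0.15 0 0 0 0; 0 0.4 -0.15 0 0 0 0'
python3 -m inch '0 0.2 -0.1 0 0 0 0; 0 0.4 -0.15 0 0 0 0; 0 0.4 -0.15 0 0 0 0'
```

```text
t: 5.75
eef_pos: [0.5813, -0.2651, 0.0258]
ee_rot: [3.14, 0.002, 2.786]
force: [-0.7, -0.5, -0.1]
width: 0.0005
t: 6.12
eef_pos: [0.584, -0.2664, 0.0255]
ee_rot: [3.14, -0.0, 2.785]
force: [-4.8, 1.8, 3.5]
width: 0.0006
```

The force rose to about 5 N and the tool stopped short of its target, so the bar is against the stop. I'll back off, lift and check.

```bash
python3 -m inch '0 -1 0.4 0 0 0 0; 0 -3 1.2 0 0 0 0; 0 -4 1.6 1 0 0 0; 0 -4 1.6 6 0 0 0; 0 -4 1.6 12 0 0 0; 0 -6 -3 16 0 0 0; 0 -8 -9 16 0 0 0; 0 -10 -15 16 0 0 0; 0 -12 -20 16 0 0 0; 0 -14 -26 16 0 0 0; 0 -14 -26 16 0 0 0'
python3 - <<'E'
from h import *
look(save="d")
E
```

```text
t: 7.5
eef_pos: [0.4419, -0.5301, 0.1857]
ee_rot: [3.141, 0.0, 2.781]
force: [0.5, 1.2, -0.8]
width: 0.0002
top mount_board 0.75 [338. 177.] [ 0.692 -0.045  0.   ]
top bar_end 0.91 [442. 206.] [ 0.623 -0.275  0.027]
top bar_end 0.63 [442. 195.] [ 0.647 -0.276  0.027]
top square_stop 0.57 [442. 198.] [ 0.643 -0.282  0.012]
top square_stop 0.47 [274. 189.] [0.659 0.099 0.012]
top loose_strip 0.62 [272. 187.] [0.663 0.103 0.012]
scene mount_board 0.86 [280. 248.] [ 0.691 -0.051  0.   ]
scene bar_end 0.38 [348. 236.] [0.672 0.092 0.027]
scene square_stop 0.85 [176. 224.] [ 0.651 -0.287  0.012]
scene loose_strip 0.83 [346. 237.] [0.663 0.087 0.012]
scene loose_strip 0.22 [175. 221.] [ 0.642 -0.293  0.012]
```

View pics/d_top.png

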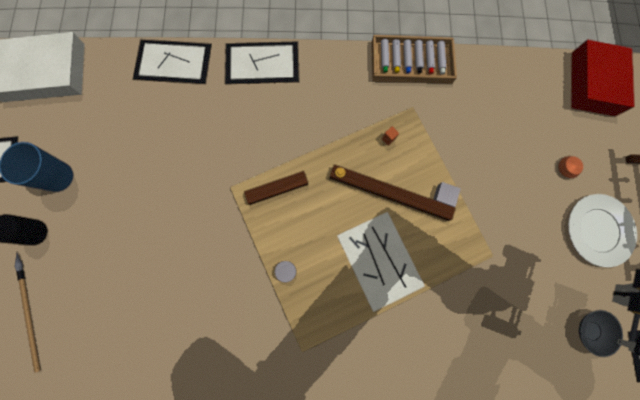

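The bar runs from the pin at (340,173) to (453,212) and touches the square stop at (447,195). The sheet is clear and the strip at (277,187) hasn't moved.

```bash
python3 -c "
from station import arm;print(arm.job_done())"
```

```text
the job is handed in; nothing more can be done
None
```

The bar now rests against the square stop, off the painting, and I handed the job in after about 8 s of the 29 s allowed. I pushed its free end round the pin with the closed fingers until the force rose to about 5 N at the stop. Then I backed off and lifted clear.

**Bar at the stop:** the last top picture shows the bar flat on the square stop. The measured distance from bar_end to the stop's centre was roughly 20–30 mm, against 37 mm expected when touching. The networks were 1–2 cm off here, but the reading is well under the 54 mm limit, and the force and picture both indicate contact.

**Loose strip:** it sits at the same pixels as at the start. The measured positions agree within about 8 mm, which is detection scatter.

**Checks that disagreed:** after the swing, the scene camera found no bar_end on the bar; its only report was a low-confidence one on the strip. Some second-best detections also confused the strip, the stop and the bar, and I discarded them after checking the picture.

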